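# Roll-check three shafts on the flat plate and reject the burred one

## Task

Two of the three steel shafts on the flat checking plate are sound and one is burred: find it by rolling them slowly along the plate under the closed fingertips, pressing lightly (a few newtons, never more than about 20). A sound shaft rolls smoothly: roll it on about a quarter turn and leave it so; the burred one soon lifts and pushes back: stop there and do not force it over. Once both sound ones are rolled, and not before, lay the burred one gently in the middle of the grey reject tray, and disturb nothing else on the bench.

Things in the scene. Friction and masses are not known exactly. Their poses are not given: they have to be found in the camera images.
- plate: Fixed dark steel plate, 150 mm (x) by 300 mm (y), 20 mm thick, a fence 6 mm high and 8 mm wide on each short end. Origin: centre of the underside; z up. The shafts lie roughly along its x, near y = -90, 0 and +90 mm, and roll along its y. Rigid: fingertips 1 mm too low on a shaft press with 20 N or more; too high, they miss it.
- tray: Fixed grey open reject tray, 190 mm (its x) by 124 mm (its y), 32 mm high, walls and floor 5 mm thick. Origin at the centre of its underside; z up.
- shaft_a_mid (a point): Mid-point of the axis of one of three steel shafts, 20 mm diameter, 130 mm long, 0.2 to 0.4 kg, loose across the plate. x: along the shaft; z: up at the start, turns as it rolls. One of the three (which, varies) has hidden 2 mm burrs low on both sides, 36 to 56 mm from its middle, which meet the plate after about 0.4 rad of roll either way; the others are smooth. The middle is clean to press or grip.
- shaft_b_mid (a point): Mid-point of the axis of one of three steel shafts, 20 mm diameter, 130 mm long, 0.2 to 0.4 kg, loose across the plate. x: along the shaft; z: up at the start, turns as it rolls. One of the three (which, varies) has hidden 2 mm burrs low on both sides, 36 to 56 mm from its middle, which meet the plate after about 0.4 rad of roll either way; the others are smooth. The middle is clean to press or grip.
- shaft_c_mid (a point): Mid-point of the axis of one of three steel shafts, 20 mm diameter, 130 mm long, 0.2 to 0.4 kg, loose across the plate. x: along the shaft; z: up at the start, turns as it rolls. One of the three (which, varies) has hidden 2 mm burrs low on both sides, 36 to 56 mm from its middle, which meet the plate after about 0.4 rad of roll either way; the others are smooth. The middle is clean to press or grip.

How it is judged:
On the way:
1. both sound shafts have been rolled at least 40 degrees from their start while all three lie on the plate (((z of shaft_a_mid in the frame of plate between 0.026 and 0.036 m and angle between each of shaft_a_mid, shaft_c_mid's own z axis and vertical above 0.7 rad and z of shaft_c_mid in the frame of plate between 0.026 and 0.036 m and z of shaft_b_mid in the frame of plate between 0.026 and 0.036 m) or (z of shaft_b_mid in the frame of plate between 0.026 and 0.036 m and angle between each of shaft_b_mid, shaft_c_mid's own z axis and vertical above 0.7 rad and z of shaft_c_mid in the frame of plate between 0.026 and 0.036 m and z of shaft_a_mid in the frame of plate between 0.026 and 0.036 m) or (z of shaft_a_mid in the frame of plate between 0.026 and 0.036 m and angle between each of shaft_a_mid, shaft_b_mid's own z axis and vertical above 0.7 rad and z of shaft_b_mid in the frame of plate between 0.026 and 0.036 m and z of shaft_c_mid in the frame of plate between 0.026 and 0.036 m))), for 0.2 s.
At the end, for the whole second after the job is handed in: The burred shaft lies flat and at rest on the floor of the reject tray, its middle within 50 mm of the tray's centre; the two sound shafts lie at rest on the plate, still turned by 40 to 180 degrees from their start (((horizontal distance between shaft_b_mid and tray below 0.05 m and z of shaft_b_mid in the frame of tray between 0.01 and 0.022 m and z of shaft_a_mid in the frame of plate between 0.026 and 0.036 m and angle between each of shaft_a_mid, shaft_c_mid's own z axis and vertical above 0.7 rad and z of shaft_c_mid in the frame of plate between 0.026 and 0.036 m) or (horizontal distance between shaft_a_mid and tray below 0.05 m and z of shaft_a_mid in the frame of tray between 0.01 and 0.022 m and z of shaft_b_mid in the frame of plate between 0.026 and 0.036 m and angle between each of shaft_b_mid, shaft_c_mid's own z axis and vertical above 0.7 rad and z of shaft_c_mid in the frame of plate between 0.026 and 0.036 m) or (horizontal distance between shaft_c_mid and tray below 0.05 m and z of shaft_c_mid in the frame of tray between 0.01 and 0.022 m and z of shaft_a_mid in the frame of plate between 0.026 and 0.036 m and angle between each of shaft_a_mid, shaft_b_mid's own z axis and vertical above 0.7 rad and z of shaft_b_mid in the frame of plate between 0.026 and 0.036 m)) and linear speed of each of shaft_a, shaft_b, shaft_c below 0.02 m/s); the robot touches nothing.
It fails at once if a shaft is pressed on the plate with more than 30 N (contact force between any of shaft_a, shaft_b, shaft_c and plate above 30 N).
It fails at once if a shaft is forced up on its burrs: turned more than 30 degrees and risen more than 1.2 mm while bearing on the plate ((angle between shaft_a_mid's own z axis and vertical above 0.52 rad and z of shaft_a_mid in the frame of plate above 0.0312 m and contact force between shaft_a and plate above 1 N) or (angle between shaft_b_mid's own z axis and vertical above 0.52 rad and z of shaft_b_mid in the frame of plate above 0.0312 m and contact force between shaft_b and plate above 1 N) or (angle between shaft_c_mid's own z axis and vertical above 0.52 rad and z of shaft_c_mid in the frame of plate above 0.0312 m and contact force between shaft_c and plate above 1 N)).
It fails at once if a shaft is knocked along the plate instead of rolled slowly (faster than 0.15 m/s while on the plate) ((linear speed of shaft_a above 0.15 m/s and contact force between shaft_a and plate above 0.5 N) or (linear speed of shaft_b above 0.15 m/s and contact force between shaft_b and plate above 0.5 N) or (linear speed of shaft_c above 0.15 m/s and contact force between shaft_c and plate above 0.5 N)).
It fails at once if a shaft is dropped into the tray (faster than 0.5 m/s close over its floor) ((linear speed of shaft_a above 0.5 m/s and horizontal distance between shaft_a_mid and tray below 0.08 m and z of shaft_a_mid in the frame of tray below 0.035 m) or (linear speed of shaft_b above 0.5 m/s and horizontal distance between shaft_b_mid and tray below 0.08 m and z of shaft_b_mid in the frame of tray below 0.035 m) or (linear speed of shaft_c above 0.5 m/s and horizontal distance between shaft_c_mid and tray below 0.08 m and z of shaft_c_mid in the frame of tray below 0.035 m)).
It fails at once if a bystander is moved more than 20 mm (distance of any of tape_measure, tee_25, coupling_32, ptfe_roll from where it was at the start of the episode above 0.02 m).
It also fails if it takes over 70 s, if anything falls off the work surface, if the arm or the gripper's body presses on something with over 40 N, if the wrist force passes 120 N, or if a joint passes its speed limit or range.

## Robot

A 6-joint arm with a two-finger parallel gripper is mounted at the origin on a cart in front of the work surface, level with it; the furniture and walls round the work are solid. World frame = base frame: x ahead of the robot, y to its left, z up, the work surface at z = 0. Lengths are in m, angles in rad, forces in N, time in s.
With the tool pointing down it reaches from about 0.35 to 0.85 m from the base axis. Payload 8.1 kg.
Tool frame: the origin (TCP) lies between the finger pads; the fingertips stand 11 mm ahead of it and the grasp point (between the pads) lies 8 mm behind it (robot.tips_ahead is the distance from the TCP to the fingertips, in m); z points along the fingers, y is the line along which they close (so a half turn about z gives the same grasp; the last joint's range is limited). The gripper opens to 93 mm and grips with 3 to 60 N. Pads are 15 mm wide; open, the fingers measure 128 mm over their backs; the gripper's body (75 mm by 188 mm) begins 65 mm behind the grasp point.
Start: joints at [-1.301, 0.13, 1.488, -0, 1.523, -0.085], TCP at [0.208, -0.563, 0.23] pointing down, gripper open.
Joint ranges: [-2.96, 2.96], [-0.89, 2.26], [0.02, 2.5], [-1.34, 4.48], [0, 2.73], [-2.66, 2.66]. Speed limits (rad/s): [2.39, 2.39, 2.79, 3.14, 3.14, 3.14].

## Interface

Orientations are given as a rotation vector (axis times angle).
In Python, from plant import robot gives the robot as it stands. The module is installed in compiled form; this text tells all that it offers.
- The arm moves only by the tool move_arm, never from a script. Its argument "deltas" is one flat list of numbers, 7 for each row, row after row: the shift along the tool's x, y, z in m, then the turn, a rotation vector about the tool's x, y, z in rad, then the opening, from 0 (shut) to 1 (fully open). A call has 1 to 12 rows; each row is the pose to reach, as a shift and turn from the pose commanded when the call began, along the tool's axes at that moment; what a row does not reach only later rows make up. A row lasts 1/8 s, in which the tool goes at most 62.5 mm and 10.7 degrees, less where a joint would pass 70% of its speed; a pose out of reach is approached as far as the arm can. A call with a gripper value outside its range is refused whole. The fingers move at their own pace and stop on an object; "squeeze" is the grip in N (left out, the last holds). Time passes only in rows, so rows that repeat a pose let the fingers close. It gives the time, the measured TCP pose, the force, the opening and the grip force at its end, in the units of the state.
- robot.read_state(): the state, without advancing time (a new reading comes with each control period).
- robot.read_camera(name): name is "side" or "top"; returns (picture, depth): 420x560x3 uint8, red, green, blue; 420x560 float32, m along the optical axis (not along the pixel's ray), 0 where there is no reading.
- robot.camera_model(name): a dict with "K" (3x3 intrinsics, pixels), "k1" (the pictures are not rectified: a ray, as slopes to the right and down, at radius r is drawn at 1 + k1 r^2 times it, then the intrinsics apply), "R" (3x3) and "t" (3): a world point X has camera coordinates R X + t. Camera axes: x right, y down, z forward; pixel columns grow to the right and rows downward; lengths in m; the calibration is good to about 2 mm. A picture is of the moment at which its call begins. camera_model takes no time and is no camera call.
- robot.close_job(): hands the job in; it is judged then, once.
Trained networks look in the newest picture that a camera, given by its name, has taken for a name from the list of things; names that differ only in an ending like _2 or _b are one class to them, and where a whole thing is asked for, a point or a joint stands for the part that bears it (a point fixed in the world has none). Each returns a list of dicts, best first, with "confidence" (0 to 1); they miss things now and then, are a little off and sometimes report something else, mostly with a low value. They report only what shows in the picture. A call takes as long as a camera call.
- robot.recognise(camera, label): "uv" ([column, row] in pixels, amid what is visible of it).
The state is a dict: "t": time; "q": joint angles; "dq": joint speeds; "joint_torque": joint torques, N m; "tool_pos": TCP position; "orientation": TCP orientation; "force": force on the tool from outside, world axes, zero at the start; "wrist_torque": the same for the moment, N m; "opening": finger opening in m; "gripper_force": force on a finger pad.
Only numpy, scipy, OpenCV 4.12 (cv2) and the standard library are available. Lean on these libraries where they do the work, as an engineer would, in place of code of your own. Each camera call takes 0.05 s, during which the arm holds its last target. There are 200 camera calls.

## Working session

There is one attempt and no reset: what is moved stays moved. The work goes in short steps, Python scripts to look and compute and a tool call to move; the robot and the scene stay as the last step left them, time stands still between calls to the robot, and variables do not carry over. Pictures are saved under pics/ and viewed, at most 10 in all, crops included, and the job is handed in when it is done.

Besides the shell and the picture viewer there is one more tool, called by a JSON object that holds its "op" and its "data". move_arm: Moves the arm, as the interface text tells. Its arguments: {"type":"object","properties":{"deltas":{"type":"array","items":{"type":"number"}},"squeeze":{"type":"number"}},"required":["deltas"]}

```bash
mkdir -p pics; cat > h.py <<'E'
import numpy as np, cv2
from plant import robot
def world(cam,u,v,d):
    m=robot.camera_model(cam);K=np.array(m["K"]);k=m["k1"]
    p=cv2.undistortPoints(np.array([[[u,v]]],float),K,np.array([k,0,0,0.]))[0,0]
    return np.array(m["R"]).T@(np.array([p[0],p[1],1])*d-np.array(m["t"]))
def cloud(cam,d):
    m=robot.camera_model(cam);K=np.array(m["K"])
    v,u=np.mgrid[:420,:560]
    p=cv2.undistortPoints(np.stack([u,v],-1).reshape(-1,1,2).astype(float),K,np.array([m["k1"],0,0,0.]))[:,0]
    P=np.c_[p,np.ones(len(p))]*d.reshape(-1,1)-np.array(m["t"])
    return (P@np.array(m["R"])).reshape(420,560,3)
E
python3 - <<'E'
from h import *
for c in ("top","side"):
    p,d=robot.read_camera(c)
    cv2.imwrite(f"pics/{c}0.png",p[:,:,::-1]); np.save(f"{c}0.npy",d)
    W=cloud(c,d)
    for l in ("plate","tray","shaft_a_mid"):
        for r in robot.recognise(c,l):
            u,v=map(int,r["uv"]); print(c,l,r["confidence"],u,v,W[v,u].round(4))
print(robot.read_state(), robot.tips_ahead)
E
```

```text
top tray 0.76 384 212 [ 0.5077 -0.3097  0.0044]
top shaft_a_mid 0.94 181 219 [0.502  0.1175 0.0388]
side plate 0.91 299 272 [0.509  0.0807 0.0228]
side tray 0.96 285 159 [ 0.5095 -0.3326  0.0055]
side shaft_a_mid 0.86 303 288 [0.5061 0.1289 0.0354]
{'t': 0.4, 'q': array([-1.30141058e+00,  1.30484944e-01,  1.48836899e+00,  3.60035052e-05,
        1.52294502e+00, -8.54263922e-02]), 'dq': array([-6.95256570e-04, -5.86167499e-04, -2.63352611e-03, -1.04308222e-03,
        7.57783721e-04, -5.65139330e-05]), 'joint_torque': array([-1.14742306e-03, -5.58979082e+01, -4.91324115e+01,  7.66384858e-02,
        2.65415950e-02, -8.73597310e-05]), 'tool_pos': array([ 0.20845143, -0.56256368,  0.22949153]), 'orientation': array([-3.09207966e+00, -5.54379197e-01, -2.64833078e-05]), 'force': array([-0.57894632,  0.51418264, -0.63193247]), 'wrist_torque': array([-0.03290932, -0.0613672 , -0.02447729]), 'gripper_force': 0.0, 'opening': 0.09256609330855059} 0.011
```

View pics/top0.png

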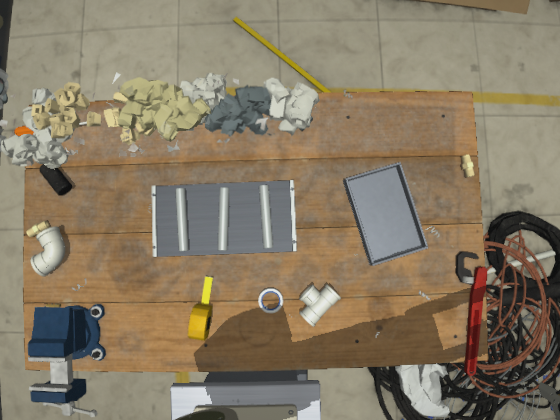

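View pics/side0.png

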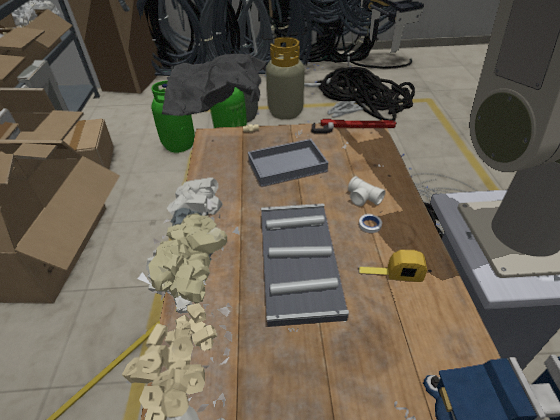

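```bash
python3 - <<'E'
from h import *
for c in ("top","side"):
    W=cloud(c,np.load(f"{c}0.npy")); x,y,z=W.transpose(2,0,1)
    M=((z>0.03)&(z<0.05)&(y>-0.13)&(y<0.35)&(x>0.35)&(x<0.65)).astype(np.uint8)
    n,L,s,_=cv2.connectedComponentsWithStats(M)
    for i in range(1,n):
        if s[i,4]<60: continue
        P=W[L==i]; r=cv2.minAreaRect(P[:,:2].astype(np.float32)*1000)
        print(c,"shaft",s[i],np.round(r[0],1),np.round(r[1],1),round(r[2],2),"ztop",np.percentile(P[:,2],[50,95,99]).round(4))
    M=(z>0.012)&(z<0.027)&(y>-0.13)&(y<0.35)&(x>0.38)&(x<0.62)
    P=W[M]; r=cv2.minAreaRect(P[:,:2].astype(np.float32)*1000);print(c,"plate",r, np.median(P[:,2]))
    M=(z>0.026)&(z<0.038)&(y<-0.2)&(y>-0.45)&(x>0.35)&(x<0.65)
    P=W[M]; r=cv2.minAreaRect(P[:,:2].astype(np.float32)*1000);print(c,"tray",r)
E
```

```text
top shaft [259 185  14  63 603] [504.3 -55.8] [129.5  19.8] 2.79 ztop [0.0381 0.0412 0.0421]
top shaft [217 187  12  64 612] [501.5  32.2] [ 20.2 130.2] 87.1 ztop [0.0379 0.041  0.0422]
top shaft [175 188  14  63 610] [502.4 117.9] [129.7  20.8] 3.01 ztop [0.0375 0.0407 0.042 ]
top plate ((503.5610046386719, 34.227813720703125), (151.3759002685547, 301.1679382324219), 0.7745444178581238) 0.019619905373917675
top tray ((503.9227600097656, -307.79925537109375), (191.4878692626953, 124.75437927246094), 15.335205078125)
side shaft [266 215  58  13 431] [506.7 -53.4] [129.2  21.1] 2.5 ztop [0.0376 0.0408 0.0413]
side shaft [269 246  62  11 512] [503.7  35. ] [ 20.1 127. ] 87.09 ztop [0.0377 0.0408 0.0418]
side shaft [270 278  68  16 648] [504.7 122. ] [129.4  19.3] 2.22 ztop [0.0379 0.0407 0.0413]
side plate ((496.805908203125, 114.34757995605469), (178.3856201171875, 471.254150390625), 6.489755630493164) 0.019988358052717294
side tray ((506.88604736328125, -305.65155029296875), (190.3582763671875, 129.86172485351562), 15.55544662475586)
```

The top view shows the plate spanning columns 152–296, with the shafts at columns 181, 223 and 266. The tray is at (385,213), the tape at (203,310), the ring at (271,299) and the tee at (320,303). The side view agrees, and the measured sizes match those given.

```bash
cat >> h.py <<'E'
from scipy.spatial.transform import Rotation as Ro
def togo(x,y,z,yaw):
    """tool-frame shift and turn from the measured pose to a down pose with tool x at yaw (deg)"""
    s=robot.read_state(); R=Ro.from_rotvec(s["orientation"])
    a=np.radians(yaw)/2; T=Ro.from_rotvec(np.pi*np.array([-np.cos(a),-np.sin(a),0]))
    d=R.inv().apply(np.array([x,y,z])-s["tool_pos"]); w=(R.inv()*T).as_rotvec()
    print("d",d.round(4),"turn",w.round(4),"t",s["t"],"F",s["force"].round(2),"pos",s["tool_pos"].round(4))
E
python3 -c "
from h import *
togo(0.5055,-0.0616,0.12,2.6)"
```

```text
d [ 0.4526 -0.3665  0.1096] turn [-2.000e-04 -0.000e+00  3.094e-01] t 0.4 F [-0.58  0.51 -0.63] pos [ 0.2085 -0.5626  0.2295]
```

{"op": "move_arm", "data": {"deltas": [0.045,-0.037,0,0,0,0.05,0,0.09,-0.073,0,0,0,0.1,0,0.135,-0.11,0,0,0,0.15,0,0.18,-0.146,0,0,0,0.2,0,0.225,-0.183,0,0,0,0.25,0,0.27,-0.22,0.02,0,0,0.309,0,0.315,-0.256,0.04,0,0,0.309,0,0.36,-0.292,0.06,0,0,0.309,0,0.405,-0.33,0.08,0,0,0.309,0,0.4526,-0.3665,0.1096,0,0,0.309,0,0.4526,-0.3665,0.1096,0,0,0.309,0,0.4526,-0.3665,0.1096,0,0,0.309,0], "squeeze": 10}}

```text
t: 1.9
tool_pos: [0.5054, -0.0617, 0.12]
orientation: [3.14, 0.074, -0.001]
force: [0.4, -0.1, 0.0]
opening: 0.0003
gripper_force: 0.0
```

```bash
python3 -c "
from h import *
p,d=robot.read_camera('side')
cv2.imwrite('pics/s1.png',cv2.resize(p[190:330,220:380,::-1],None,fx=4,fy=4))
togo(0.5055,-0.0616,0.055,2.6);print(robot.read_state()['opening'])"
```

```text
d [-0.0001 -0.0009  0.0656] turn [ 0.0006 -0.0004  0.0004] t 1.95 F [ 0.7   0.61 -0.53] pos [ 0.5056 -0.0625  0.1206]
0.000775859514991429
```

View pics/s1.png

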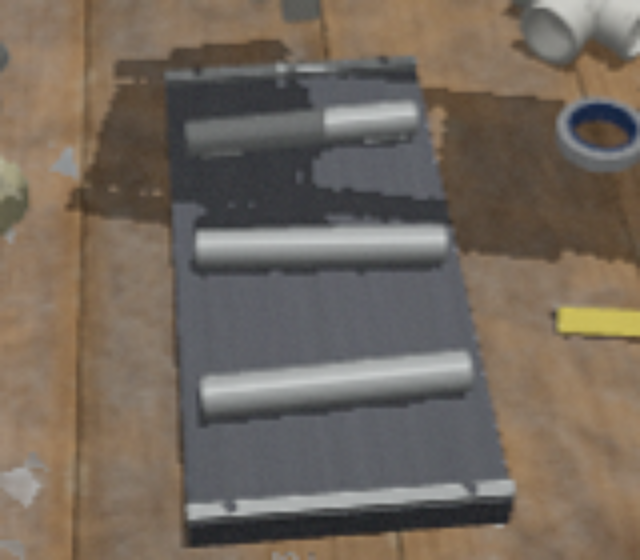

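The small grey thing at the top centre of the crop (300,5) is the closed fingertip, above shaft 1. The shafts lie at crop rows 125, 245 and 385, and nothing has moved.

{"op": "move_arm", "data": {"deltas": [0,0,0.03,0,0,0,0,0,0,0.055,0,0,0,0,0,0,0.064,0,0,0,0,0,0,0.067,0,0,0,0,0,0,0.067,0,0,0,0]}}

```text
t: 2.58
tool_pos: [0.5062, -0.0623, 0.0542]
orientation: [3.14, 0.071, 0.002]
force: [-0.6, -0.6, 0.7]
opening: 0.0004
gripper_force: 0.0
```

{"op": "move_arm", "data": {"deltas": [0,0,0.0005,0,0,0,0,0,0,0.0005,0,0,0,0]}}

```text
t: 2.82
tool_pos: [0.506, -0.0618, 0.0532]
orientation: [3.14, 0.072, 0.002]
force: [-0.0, -0.3, 0.2]
opening: 0.0005
gripper_force: 0.0
```

{"op": "move_arm", "data": {"deltas": [0,0,0.0005,0,0,0,0,0,0,0.0005,0,0,0,0]}}

```text
t: 3.08
tool_pos: [0.5056, -0.0617, 0.0521]
orientation: [3.141, 0.072, 0.0]
force: [-0.6, -0.3, -0.5]
opening: 0.0002
gripper_force: 0.0
```

{"op": "move_arm", "data": {"deltas": [0,0,0.0004,0,0,0,0,0,0,0.0004,0,0,0,0]}}

```text
t: 3.32
tool_pos: [0.5055, -0.0617, 0.0516]
orientation: [-3.141, -0.072, 0.0]
force: [0.3, 0.7, 0.2]
opening: 0.0001
gripper_force: 0.0
```

```bash
python3 -c "
from h import *
togo(0.5055,-0.0616,0.0505,2.6)"
```

```text
d [-0.     -0.0001  0.0011] turn [-0.0001  0.0001  0.0005] t 3.325 F [0.28 0.75 0.18] pos [ 0.5055 -0.0617  0.0516]
```

{"op": "move_arm", "data": {"deltas": [0,0,0.0004,0,0,0,0,0,0,0.0004,0,0,0,0]}}

```text
t: 3.58
tool_pos: [0.5055, -0.0617, 0.0512]
orientation: [-3.141, -0.072, 0.0]
force: [0.2, -0.8, -0.5]
opening: 0.0009
gripper_force: 0.0
```

{"op": "move_arm", "data": {"deltas": [0,0,0.0003,0,0,0,0,0,0,0.0003,0,0,0,0]}}

```text
t: 3.82
tool_pos: [0.5056, -0.0618, 0.051]
orientation: [3.141, 0.072, 0.0]
force: [-0.2, -0.7, 1.5]
opening: 0.0
gripper_force: 0.7
```

{"op": "move_arm", "data": {"deltas": [0,0,0.0003,0,0,0,0,0,0,0.0003,0,0,0,0]}}

```text
t: 4.08
tool_pos: [0.5057, -0.0618, 0.0509]
orientation: [3.141, 0.072, 0.0]
force: [-1.8, 0.1, 4.6]
opening: 0.0008
gripper_force: 2.3
```

{"op": "move_arm", "data": {"deltas": [0,-0.001,0,0,0,0,0,0,-0.002,0,0,0,0,0,0,-0.003,0,0,0,0,0,0,-0.004,0,0,0,0,0,0,-0.005,0,0,0,0,0,0,-0.006,0,0,0,0,0]}}

```text
t: 4.82
tool_pos: [0.5054, -0.0558, 0.0512]
orientation: [3.141, 0.072, 0.0]
force: [-2.9, -1.1, 8.6]
opening: 0.0006
gripper_force: 3.9
```

{"op": "move_arm", "data": {"deltas": [0,-0.001,0,0,0,0,0,0,-0.001,0,0,0,0,0]}}

```text
t: 5.08
tool_pos: [0.5053, -0.0549, 0.0511]
orientation: [3.14, 0.072, 0.0]
force: [-3.6, -1.1, 7.9]
opening: 0.0005
gripper_force: 3.8
```

{"op": "move_arm", "data": {"deltas": [0,-0.001,0,0,0,0,0,0,-0.001,0,0,0,0,0]}}

```text
t: 5.32
tool_pos: [0.5054, -0.0543, 0.0512]
orientation: [3.14, 0.072, 0.0]
force: [-3.7, -2.7, 8.7]
opening: 0.0004
gripper_force: 4.0
```

{"op": "move_arm", "data": {"deltas": [0,-0.001,-0.0001,0,0,0,0,0,-0.001,-0.0001,0,0,0,0]}}

```text
t: 5.58
tool_pos: [0.5053, -0.0534, 0.0515]
orientation: [3.14, 0.072, 0.0]
force: [-4.1, -2.9, 9.4]
opening: 0.0007
gripper_force: 4.5
```

{"op": "move_arm", "data": {"deltas": [0,-0.001,0,0,0,0,0,0,-0.001,0,0,0,0,0]}}

```text
t: 5.82
tool_pos: [0.5053, -0.0525, 0.0516]
orientation: [3.139, 0.072, 0.0]
force: [-4.6, -3.7, 10.7]
opening: 0.0003
gripper_force: 5.3
```

Shaft 1 shows the burr at about 0.46 rad: it lifts, and the pushback is Fy/N ≈ 0.35. I'll roll back a little, lift off and go to shaft 2.

{"op": "move_arm", "data": {"deltas": [0,0.0015,0,0,0,0,0,0,0.003,0,0,0,0,0,0,0.005,0,0,0,0,0,0,0.005,0,0,0,0,0,0,0.005,-0.004,0,0,0,0,0,0.005,-0.03,0,0,0,0,0,0.005,-0.03,0,0,0,0,0,0.005,-0.03,0,0,0,0]}}

```text
t: 6.82
tool_pos: [0.5051, -0.0566, 0.0801]
orientation: [-3.141, -0.072, 0.0]
force: [0.4, 0.3, -1.1]
opening: 0.0002
gripper_force: 0.0
```

```bash
python3 -c "
from h import *
togo(0.5026,0.0266,0.0525,-2.9)"
```

```text
d [ 0.0013 -0.0832  0.0277] turn [-0.0001  0.0002  0.0965] t 6.825 F [ 0.45  0.28 -1.15] pos [ 0.5051 -0.0566  0.0801]
```

{"op": "move_arm", "data": {"deltas": [0,-0.03,0,0,0,0.05,0,0,-0.06,0,0,0,0.0965,0,0.0013,-0.0832,0,0,0,0.0965,0,0.0013,-0.0832,0.015,0,0,0.0965,0,0.0013,-0.0832,0.023,0,0,0.0965,0,0.0013,-0.0832,0.0275,0,0,0.0965,0,0.0013,-0.0832,0.0275,0,0,0.0965,0]}}

```text
t: 7.7
tool_pos: [0.5023, 0.0258, 0.0525]
orientation: [3.14, -0.081, -0.002]
force: [0.2, -0.2, -0.2]
opening: 0.0001
gripper_force: 0.0
```

{"op": "move_arm", "data": {"deltas": [0,0,0.0005,0,0,0,0,0,0,0.0005,0,0,0,0]}}

```text
t: 7.95
tool_pos: [0.5031, 0.0262, 0.0531]
orientation: [3.141, -0.08, 0.001]
force: [-0.1, 0.1, -0.0]
opening: 0.0005
gripper_force: 0.0
```

{"op": "move_arm", "data": {"deltas": [0,0,0.0004,0,0,0,0,0,0,0.0004,0,0,0,0]}}

```text
t: 8.2
tool_pos: [0.5029, 0.0265, 0.0524]
orientation: [-3.141, 0.08, -0.0]
force: [-0.7, -1.0, 0.3]
opening: 0.0002
gripper_force: 0.0
```

{"op": "move_arm", "data": {"deltas": [0,0,0.0005,0,0,0,0,0,0,0.0005,0,0,0,0]}}

```text
t: 8.45
tool_pos: [0.5028, 0.0265, 0.0518]
orientation: [-3.141, 0.08, 0.0]
force: [-0.4, 0.2, 0.1]
opening: 0.0005
gripper_force: 0.0
```

{"op": "move_arm", "data": {"deltas": [0,0,0.0005,0,0,0,0,0,0,0.0005,0,0,0,0]}}

```text
t: 8.7
tool_pos: [0.5028, 0.0265, 0.0513]
orientation: [-3.141, 0.08, 0.0]
force: [-0.9, 0.8, 0.3]
opening: 0.0001
gripper_force: 0.0
```

{"op": "move_arm", "data": {"deltas": [0,0,0.0003,0,0,0,0,0,0,0.0003,0,0,0,0]}}

```text
t: 8.95
tool_pos: [0.5028, 0.0264, 0.0511]
orientation: [3.141, -0.08, 0.0]
force: [0.0, -0.0, 0.9]
opening: 0.0005
gripper_force: 0.4
```

{"op": "move_arm", "data": {"deltas": [0,0,0.0003,0,0,0,0,0,0,0.0003,0,0,0,0]}}

```text
t: 9.2
tool_pos: [0.5029, 0.0264, 0.051]
orientation: [3.141, -0.08, 0.0]
force: [-1.5, -0.1, 4.2]
opening: 0.0008
gripper_force: 1.9
```

{"op": "move_arm", "data": {"deltas": [0,-0.001,0,0,0,0,0,0,-0.002,0,0,0,0,0,0,-0.003,0,0,0,0,0,0,-0.004,0,0,0,0,0,0,-0.005,0,0,0,0,0,0,-0.006,0,0,0,0,0]}}

```text
t: 9.95
tool_pos: [0.5032, 0.0325, 0.0512]
orientation: [3.141, -0.079, 0.0]
force: [-2.5, 0.5, 7.2]
opening: 0.0006
gripper_force: 3.4
```

{"op": "move_arm", "data": {"deltas": [0,-0.001,0,0,0,0,0,0,-0.002,0,0,0,0,0]}}

```text
t: 10.2
tool_pos: [0.5033, 0.0345, 0.0512]
orientation: [3.141, -0.08, 0.0]
force: [-3.3, -0.6, 6.1]
opening: 0.0003
gripper_force: 3.4
```

{"op": "move_arm", "data": {"deltas": [0,-0.001,0,0,0,0,0,0,-0.002,0,0,0,0,0]}}

```text
t: 10.45
tool_pos: [0.5034, 0.0365, 0.0511]
orientation: [3.141, -0.08, 0.0]
force: [-2.5, 0.6, 6.7]
opening: 0.0005
gripper_force: 3.2
```

{"op": "move_arm", "data": {"deltas": [0,-0.001,0,0,0,0,0,0,-0.002,0,0,0,0,0,0,-0.003,0,0,0,0,0]}}

```text
t: 10.82
tool_pos: [0.5036, 0.0395, 0.0511]
orientation: [-3.141, 0.08, -0.0]
force: [-2.9, 0.0, 5.9]
opening: 0.0007
gripper_force: 3.1
```

{"op": "move_arm", "data": {"deltas": [0,-0.001,0,0,0,0,0,0,-0.002,0,0,0,0,0,0,-0.003,0,0,0,0,0,0,-0.004,0,0,0,0,0,0,-0.005,0,0,0,0,0,0,-0.006,0,0,0,0,0]}}

```text
t: 11.58
tool_pos: [0.5039, 0.0455, 0.0512]
orientation: [3.141, -0.08, 0.0]
force: [-2.7, 0.8, 5.9]
opening: 0.0007
gripper_force: 3.2
```

{"op": "move_arm", "data": {"deltas": [0,-0.001,0,0,0,0,0,0,-0.002,0,0,0,0,0,0,-0.003,0,0,0,0,0,0,-0.004,0,0,0,0,0,0,-0.005,0,0,0,0,0,0,-0.006,0,0,0,0,0,0,-0.007,0,0,0,0,0,0,-0.008,0,0,0,0,0,0,-0.009,0,0,0,0,0,0,-0.009,0,0,0,0,0]}}

```text
t: 12.82
tool_pos: [0.5043, 0.0545, 0.0507]
orientation: [-3.141, 0.08, -0.0]
force: [-0.2, -0.5, 3.2]
opening: 0.0004
gripper_force: 1.6
```

{"op": "move_arm", "data": {"deltas": [0,0,-0.003,0,0,0,0,0,0,-0.03,0,0,0,0,0,0,-0.03,0,0,0,0,0,0,-0.03,0,0,0,0]}}

```text
t: 13.32
tool_pos: [0.5039, 0.0543, 0.0801]
orientation: [3.141, -0.08, -0.001]
force: [-0.1, -0.2, -0.3]
opening: 0.0005
gripper_force: 0.0
```

```bash
cat > shafts.py <<'E'
from h import *
import sys
for c in ("top","side"):
    p,d=robot.read_camera(c); W=cloud(c,d); x,y,z=W.transpose(2,0,1)
    cv2.imwrite(f"pics/{c}_{sys.argv[1]}.png",p[:,:,::-1])
    M=((z>0.031)&(z<0.05)&(y>-0.13)&(y<0.35)&(x>0.35)&(x<0.65)).astype(np.uint8)
    n,L,s,_=cv2.connectedComponentsWithStats(M)
    for i in range(1,n):
        if s[i,4]<60: continue
        P=W[L==i]; r=cv2.minAreaRect(P[:,:2].astype(np.float32)*1000)
        print(c,np.round(r[0],1),np.round(r[1],1),round(r[2],2),P[:,2].max().round(4))
E
python3 shafts.py 2; python3 -c "
from h import *
togo(0.5036,0.113,0.0525,2.5)"
```

```text
top [504.2 -53.4] [129.1  19.8] 3.06 0.0441
top [453.8 119. ] [13.3 30.8] 87.8 0.0419
side [554.6 -46.7] [33.  17.5] 3.44 0.0411
side [505.1  48.9] [ 19.3 129.1] 86.67 0.0423
side [504.8 121.3] [129.2  19.9] 2.41 0.0427
d [-0.0028 -0.0586  0.0271] turn [ 0.      0.0017 -0.0944] t 13.425 F [-1.05  0.22  0.21] pos [0.5034 0.0544 0.0796]
```

{"op": "move_arm", "data": {"deltas": [0,-0.03,0,0,0,-0.0944,0,-0.0028,-0.0586,0,0,0,-0.0944,0,-0.0028,-0.0586,0.015,0,0,-0.0944,0,-0.0028,-0.0586,0.023,0,0,-0.0944,0,-0.0028,-0.0586,0.0275,0,0,-0.0944,0,-0.0028,-0.0586,0.0275,0,0,-0.0944,0,-0.0028,-0.0586,0.0275,0,0,-0.0944,0]}}

```text
t: 14.3
tool_pos: [0.5048, 0.1127, 0.0536]
orientation: [-3.141, -0.068, -0.001]
force: [0.1, -0.5, 0.3]
opening: 0.0006
gripper_force: 0.0
```

{"op": "move_arm", "data": {"deltas": [0,0,0.0005,0,0,0,0,0,0,0.0005,0,0,0,0]}}

```text
t: 14.55
tool_pos: [0.5046, 0.1131, 0.053]
orientation: [-3.141, -0.069, -0.001]
force: [0.3, 0.2, 0.8]
opening: 0.0006
gripper_force: 0.0
```

{"op": "move_arm", "data": {"deltas": [0,0,0.0003,0,0,0,0,0,0,0.0003,0,0,0,0,0,0,0.0003,0,0,0,0]}}

```text
t: 14.92
tool_pos: [0.5044, 0.1131, 0.0525]
orientation: [-3.141, -0.069, -0.0]
force: [-0.6, -0.2, 0.1]
opening: 0.0001
gripper_force: 0.0
```

{"op": "move_arm", "data": {"deltas": [0,0,0.0007,0,0,0,0,0,0,0.0007,0,0,0,0,0,0,0.0007,0,0,0,0]}}

```text
t: 15.3
tool_pos: [0.5044, 0.1131, 0.0517]
orientation: [-3.141, -0.069, 0.0]
force: [0.2, 0.3, 0.9]
opening: 0.0004
gripper_force: 0.0
```

{"op": "move_arm", "data": {"deltas": [0,0,0.0004,0,0,0,0,0,0,0.0004,0,0,0,0,0,0,0.0004,0,0,0,0]}}

```text
t: 15.68
tool_pos: [0.5044, 0.1131, 0.0513]
orientation: [-3.141, -0.069, -0.0]
force: [0.3, 0.1, -0.5]
opening: 0.0007
gripper_force: 0.0
```

{"op": "move_arm", "data": {"deltas": [0,0,0.0003,0,0,0,0,0,0,0.0003,0,0,0,0]}}

```text
t: 15.92
tool_pos: [0.5045, 0.1131, 0.0511]
orientation: [-3.141, -0.069, -0.0]
force: [-0.2, -0.9, 0.2]
opening: -0.0001
gripper_force: 0.2
```

{"op": "move_arm", "data": {"deltas": [0,0,0.0003,0,0,0,0,0,0,0.0003,0,0,0,0]}}

```text
t: 16.18
tool_pos: [0.5045, 0.113, 0.0509]
orientation: [3.141, 0.069, 0.0]
force: [-1.9, -0.6, 2.2]
opening: 0.0007
gripper_force: 1.3
```

{"op": "move_arm", "data": {"deltas": [0,-0.001,0,0,0,0,0,0,-0.002,0,0,0,0,0,0,-0.003,0,0,0,0,0,0,-0.004,0,0,0,0,0,0,-0.005,0,0,0,0,0,0,-0.006,0,0,0,0,0,0,-0.007,0,0,0,0,0]}}

```text
t: 17.05
tool_pos: [0.5042, 0.1202, 0.0511]
orientation: [-3.141, -0.069, -0.0]
force: [-2.8, -0.2, 6.6]
opening: 0.0005
gripper_force: 3.3
```

{"op": "move_arm", "data": {"deltas": [0,-0.001,0,0,0,0,0,0,-0.002,0,0,0,0,0]}}

```text
t: 17.3
tool_pos: [0.5041, 0.1223, 0.0511]
orientation: [-3.141, -0.069, -0.0]
force: [-2.7, 0.1, 6.3]
opening: 0.0004
gripper_force: 3.3
```

{"op": "move_arm", "data": {"deltas": [0,-0.001,0,0,0,0,0,0,-0.002,0,0,0,0,0]}}

```text
t: 17.55
tool_pos: [0.504, 0.1243, 0.0511]
orientation: [-3.141, -0.069, -0.0]
force: [-2.5, -0.6, 6.9]
opening: 0.0005
gripper_force: 3.2
```

Shaft 3 also rolls smoothly, so I'll finish its roll.

{"op": "move_arm", "data": {"deltas": [0,-0.001,0,0,0,0,0,0,-0.002,0,0,0,0,0,0,-0.003,0,0,0,0,0,0,-0.004,0,0,0,0,0,0,-0.005,0,0,0,0,0,0,-0.006,0,0,0,0,0,0,-0.007,0,0,0,0,0,0,-0.008,0,0,0,0,0]}}

```text
t: 18.55
tool_pos: [0.5037, 0.1322, 0.0511]
orientation: [-3.141, -0.069, -0.0]
force: [-3.1, -0.5, 6.3]
opening: 0.0006
gripper_force: 3.2
```

{"op": "move_arm", "data": {"deltas": [0,-0.001,0,0,0,0,0,0,-0.002,0,0,0,0,0,0,-0.003,0,0,0,0,0,0,-0.004,0,0,0,0,0,0,-0.005,0,0,0,0,0,0,-0.006,0,0,0,0,0,0,-0.007,0,0,0,0,0,0,-0.008,0,0,0,0,0,0,-0.008,0,0,0,0,0]}}

```text
t: 19.68
tool_pos: [0.5033, 0.1403, 0.0509]
orientation: [-3.141, -0.069, -0.0]
force: [-2.2, 1.9, 5.2]
opening: 0.0006
gripper_force: 2.6
```

{"op": "move_arm", "data": {"deltas": [0,0,-0.003,0,0,0,0,0,0,-0.03,0,0,0,0,0,0,-0.06,0,0,0,0,0,0.05,-0.08,0,0,0,0,0,0.1,-0.08,0,0,0,0,0,0.1,-0.08,0,0,0,0]}}

```text
t: 20.42
tool_pos: [0.5078, 0.0373, 0.1309]
orientation: [3.14, 0.062, 0.001]
force: [1.2, 0.2, -0.2]
opening: 0.0002
gripper_force: 0.0
```

```bash
python3 shafts.py 3; python3 -c "
from h import *
togo(0.5055,-0.053,0.09,2.9)"
```

```text
top [503.7 -53.7] [128.2  19.6] 2.75 0.0424
top [458.5 129.5] [44.3 20.3] 3.85 0.0419
side [552.2 -48. ] [37.7 18.8] 2.24 0.0429
side [504.9  49.2] [ 20.3 129.4] 86.62 0.0423
side [504.5 134.6] [129.2  19.4] 2.84 0.043
d [-0.0057  0.0928  0.0403] turn [-0.0004  0.0006 -0.0087] t 20.525 F [-0.29  0.29 -0.1 ] pos [0.5073 0.04   0.1304]
```

Shafts 2 and 3 rolled about 14 and 13 mm, which is roughly 80° and 75°. Next I'll pick up shaft 1.

{"op": "move_arm", "data": {"deltas": [0,0.046,0.01,0,0,0,0.54,-0.005,0.0924,0.03,0,0,-0.008,0.54,-0.0055,0.0924,0.0403,0,0,-0.008,0.54,-0.0055,0.0924,0.0403,0,0,-0.008,0.54,-0.0055,0.0924,0.0403,0,0,-0.008,0.54], "squeeze": 20}}

```text
t: 21.15
tool_pos: [0.5065, -0.0509, 0.0908]
orientation: [-3.14, -0.084, -0.001]
force: [-0.4, -0.1, -0.2]
opening: 0.0459
gripper_force: 0.0
```

```bash
python3 -c "
from h import *
p,d=robot.read_camera('side')
cv2.imwrite('pics/s4.png',cv2.resize(p[150:300,220:380,::-1],None,fx=4,fy=4))
togo(0.5055,-0.0525,0.0335,2.9);print(robot.read_state()['opening'])"
```

```text
d [-0.0014  0.0014  0.0576] turn [-0.     -0.0009  0.0029] t 21.2 F [ 0.27 -0.06  1.22] pos [ 0.5067 -0.0511  0.0911]
0.04847799358269368
```

View pics/s4.png

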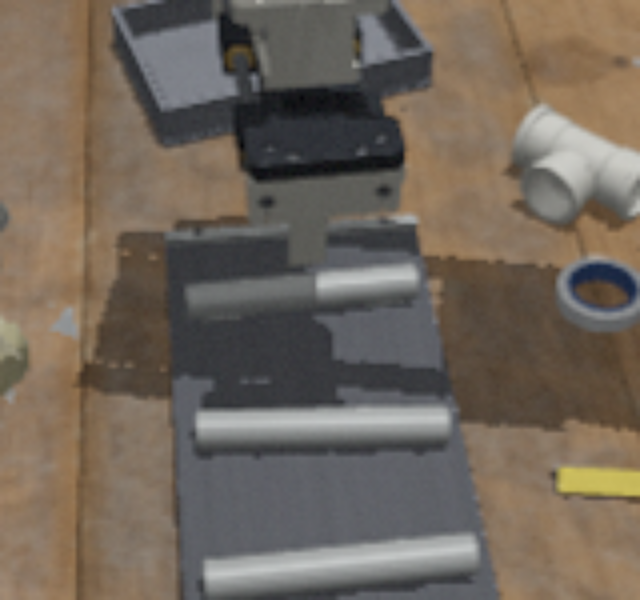

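The crop shows the open gripper over the middle of shaft 1, with the finger at (307,250) and the shaft at row 290. Shafts 2 and 3 lie on the plate.

{"op": "move_arm", "data": {"deltas": [-0.001,0.001,0.02,0,0,0.002,0.54,-0.001,0.001,0.04,0,0,0.002,0.54,-0.001,0.001,0.05,0,0,0.002,0.54,-0.001,0.001,0.054,0,0,0.002,0.54,-0.001,0.001,0.0565,0,0,0.002,0.54,-0.001,0.001,0.0565,0,0,0.002,0.54,-0.001,0.001,0.0565,0,0,0.002,0.54]}}

```text
t: 22.08
tool_pos: [0.5056, -0.0535, 0.0345]
orientation: [3.14, 0.078, 0.001]
force: [0.6, -0.5, -0.2]
opening: 0.0499
gripper_force: 0.0
```

{"op": "move_arm", "data": {"deltas": [0,0,0,0,0,0,0.45,0,0,0,0,0,0,0.36,0,0,0,0,0,0,0.31,0,0,0,0,0,0,0.28,0,0,0,0,0,0,0.26,0,0,0,0,0,0,0.25]}}

```text
t: 22.82
tool_pos: [0.5052, -0.0535, 0.0339]
orientation: [3.141, 0.078, -0.0]
force: [-0.4, 0.3, 0.7]
opening: 0.0237
gripper_force: 0.0
```

{"op": "move_arm", "data": {"deltas": [0,0,0,0,0,0,0.24,0,0,0,0,0,0,0.23,0,0,0,0,0,0,0.22], "squeeze": 20}}

```text
t: 23.2
tool_pos: [0.5052, -0.0534, 0.034]
orientation: [-3.14, -0.078, -0.0]
force: [0.6, 1.6, 0.1]
opening: 0.0205
gripper_force: 0.2
```

{"op": "move_arm", "data": {"deltas": [0,0,0,0,0,0,0.2,0,0,0,0,0,0,0.1,0,0,0,0,0,0,0.0,0,0,0,0,0,0,0.0], "squeeze": 25}}

```text
t: 23.7
tool_pos: [0.5052, -0.0534, 0.034]
orientation: [-3.14, -0.078, -0.0]
force: [-0.0, 2.1, 1.5]
opening: 0.0192
gripper_force: 25.0
```

{"op": "move_arm", "data": {"deltas": [0,0,-0.003,0,0,0,0,0,0,-0.01,0,0,0,0,0,0,-0.03,0,0,0,0,0,0,-0.06,0,0,0,0,0,0,-0.08,0,0,0,0,0,0,-0.08,0,0,0,0]}}

```text
t: 24.45
tool_pos: [0.5067, -0.0539, 0.1162]
orientation: [3.14, 0.078, 0.006]
force: [1.1, 0.3, -2.9]
opening: 0.0193
gripper_force: 25.0
```

```bash
python3 -c "
from h import *
togo(0.5054,-0.3067,0.09,15.4)"
```

```text
d [-0.014   0.2524  0.0264] turn [ 0.0016 -0.0039 -0.2191] t 24.45 F [ 1.07  0.31 -2.89] pos [ 0.5067 -0.0539  0.1162]
```

{"op": "move_arm", "data": {"deltas": [0,0.03,0,0,0,-0.03,0,-0.003,0.07,0,0,0,-0.07,0,-0.006,0.11,0,0,0,-0.11,0,-0.009,0.15,0,0,0,-0.15,0,-0.012,0.19,0,0,0,-0.19,0,-0.014,0.23,0,0,0,-0.219,0,-0.014,0.2524,0,0,0,-0.219,0,-0.014,0.2524,0.015,0,0,-0.219,0,-0.014,0.2524,0.0264,0,0,-0.219,0,-0.014,0.2524,0.0264,0,0,-0.219,0]}}

```text
t: 25.7
tool_pos: [0.5026, -0.304, 0.0851]
orientation: [-3.11, -0.422, 0.005]
force: [0.5, -0.2, -2.8]
opening: 0.0192
gripper_force: 25.0
```

```bash
python3 -c "
from h import *
for c in ('top','side'):
    p,d=robot.read_camera(c); cv2.imwrite(f'pics/{c}5.png',p[:,:,::-1])
a=cv2.imread('pics/side5.png')[90:250,200:400]; cv2.imwrite('pics/c5.png',cv2.resize(a,None,fx=3,fy=3))
togo(0.5054,-0.3067,0.020,15.4)"
```

```text
d [0.0012 0.0021 0.0671] turn [-0.0009  0.0005  0.001 ] t 25.8 F [-0.11 -0.06 -2.66] pos [ 0.5037 -0.3051  0.0871]
```

View pics/c5.png

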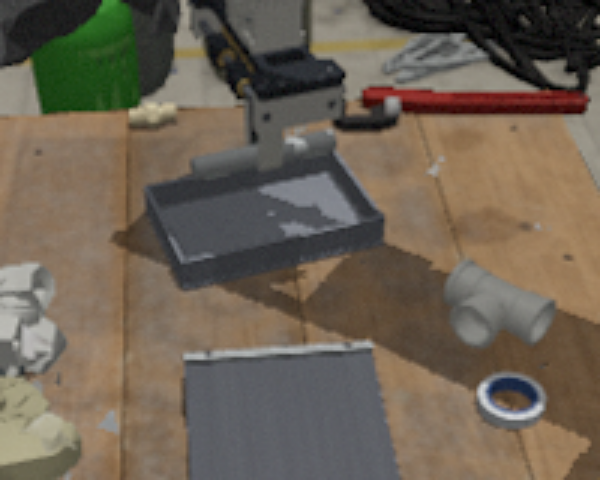

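The crop shows the shaft held level over the tray, from (190,165) to (335,140), lined up with the tray's long side. Now I'll lower it.

{"op": "move_arm", "data": {"deltas": [0.001,0.001,0.02,0,0,0,0,0.001,0.001,0.04,0,0,0,0,0.001,0.001,0.053,0,0,0,0,0.001,0.001,0.06,0,0,0,0,0.001,0.001,0.064,0,0,0,0,0.001,0.001,0.066,0,0,0,0,0.001,0.001,0.066,0,0,0,0,0.001,0.001,0.066,0,0,0,0]}}

```text
t: 26.8
tool_pos: [0.5053, -0.3072, 0.0221]
orientation: [3.113, 0.421, 0.001]
force: [0.0, 0.0, -2.0]
opening: 0.0191
gripper_force: 25.0
```

{"op": "move_arm", "data": {"deltas": [0,0,0.0007,0,0,0,0,0,0,0.0007,0,0,0,0]}}

```text
t: 27.05
tool_pos: [0.505, -0.307, 0.0209]
orientation: [3.113, 0.421, 0.0]
force: [-0.8, 0.7, -2.7]
opening: 0.0191
gripper_force: 25.0
```

{"op": "move_arm", "data": {"deltas": [0,0,0.0007,0,0,0,0,0,0,0.0007,0,0,0,0]}}

```text
t: 27.3
tool_pos: [0.5049, -0.3069, 0.02]
orientation: [-3.113, -0.421, 0.0]
force: [0.1, -0.1, -2.5]
opening: 0.0192
gripper_force: 25.0
```

{"op": "move_arm", "data": {"deltas": [0,0,0.0006,0,0,0,0,0,0,0.0006,0,0,0,0]}}

```text
t: 27.55
tool_pos: [0.5049, -0.3069, 0.0194]
orientation: [-3.113, -0.421, 0.0]
force: [-0.4, 0.3, -1.7]
opening: 0.0196
gripper_force: 25.0
```

{"op": "move_arm", "data": {"deltas": [0,0,0.0004,0,0,0,0,0,0,0.0004,0,0,0,0]}}

```text
t: 27.8
tool_pos: [0.505, -0.3069, 0.0191]
orientation: [-3.113, -0.421, 0.0]
force: [-0.1, -0.4, -2.8]
opening: 0.0193
gripper_force: 25.0
```

{"op": "move_arm", "data": {"deltas": [0,0,0.0003,0,0,0,0,0,0,0.0003,0,0,0,0.22,0,0,0.0003,0,0,0,0.24,0,0,0.0003,0,0,0,0.28,0,0,0.0003,0,0,0,0.4,0,0,0.0003,0,0,0,0.45,0,0,0.0003,0,0,0,0.45], "squeeze": 5}}

```text
t: 28.68
tool_pos: [0.505, -0.3069, 0.0188]
orientation: [-3.113, -0.421, 0.0]
force: [-0.2, -0.2, -0.3]
opening: 0.0414
gripper_force: 0.0
```

{"op": "move_arm", "data": {"deltas": [0,0,-0.01,0,0,0,0.45,0,0,-0.04,0,0,0,0.45,0,0,-0.1,0,0,0,0.45,0,0,-0.15,0,0,0,0.45,-0.05,0.05,-0.15,0,0,0,0.45,-0.08,0.1,-0.15,0,0,0,0.45,-0.1,0.15,-0.15,0,0,0,0.45,-0.12,0.17,-0.15,0,0,0,0.45,-0.12,0.17,-0.15,0,0,0,0.45]}}

```text
t: 29.8
tool_pos: [0.433, -0.5047, 0.1692]
orientation: [3.113, 0.416, -0.0]
force: [0.8, 0.2, 0.1]
opening: 0.0419
gripper_force: 0.0
```

```bash
python3 shafts.py 6; python3 -c "
from h import *
W=cloud('top',robot.read_camera('top')[1]); x,y,z=W.transpose(2,0,1)
a=np.radians(15.4); u=(x-.5054)*np.cos(a)+(y+.3067)*np.sin(a); v=-(x-.5054)*np.sin(a)+(y+.3067)*np.cos(a)
P=W[(abs(u)<.085)&(abs(v)<.052)&(z>.014)&(z<.06)]
print(cv2.minAreaRect(P[:,:2].astype(np.float32)*1000),P[:,2].max())"
```

```text
top [501.8  46.4] [ 19.8 130. ] 87.2 0.0433
top [501.9 131.8] [131.   20.3] 2.8 0.0428
side [505.1  49.1] [ 19.  129.1] 87.1 0.0424
side [504.3 134.6] [130.1  19.8] 2.88 0.0432
((503.0946960449219, -306.9457092285156), (130.46080017089844, 20.309125900268555), 15.492301940917969) 0.029918462699871806
```

View pics/top_6.png

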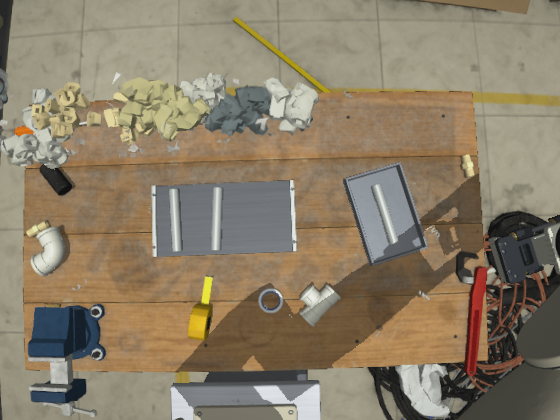

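The top view shows shaft 1 resting in the middle of the tray at (384,214). The other two lie on the plate at columns 175 and 217. The tape, ring and tee are where they started, and the arm is clear of everything.

```bash
python3 -c "
from plant import robot
print(robot.close_job())"
```

```text
the job is handed in; nothing more can be done
None
```

The burred shaft was the one nearest the tray: it lies in the middle of the reject tray, the two sound shafts stay on the plate rolled about 75–80°, the other items look unmoved in the last picture, and the job is handed in (no verdict was returned).

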